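Set the handle-drilling template on a new cabinet door

ROBOT

A 7-joint arm with a two-finger parallel gripper is mounted at the origin on a cart in front of the work surface, level with it; the furniture and walls round the work are solid. World frame = base frame: x ahead of the robot, y to its left, z up, the work surface at z = 0. Lengths are in m, angles in degrees, forces in N, time in s.
With the tool pointing down it reaches from about 0.425 to 0.875 m from the base axis. Payload 4.7 kg.
Tool frame: the origin (TCP) lies between the finger pads; the fingertips stand env.tip_reach ahead of it and the grasp point (between the pads) lies 2 mm behind it (env.tip_reach is the distance from the TCP to the fingertips, in m); z points along the fingers, y is the line along which they close (so a half turn about z gives the same grasp; the last joint's range is limited). The gripper opens to 87 mm and grips with 3 to 60 N. Pads are 19 mm wide; open, the fingers measure 117 mm over their backs; the gripper's body (75 mm by 190 mm) begins 51 mm behind the grasp point.
Start: joints at [0.808, 18.392, -4.016, 83.108, 1.295, 78.541, -3.26], TCP at [0.65, -0, 0.24] pointing down, gripper open.
Joint ranges: [-163.93, 163.93], [-17.29, 119.83], [-79.2, 71.16], [3.27, 140.29], [-89.18, 269.18], [5.43, 117.66], [-154.24, 154.24]. Speed limits (degrees/s): [147.25, 147.25, 180, 180, 180, 180, 180].

INTERFACE

Orientations are given as [roll, pitch, yaw] about the fixed x, y, z axes, in that order (R = Rz(yaw) Ry(pitch) Rx(roll)).
In Python, from cell import env gives the robot as it stands.
- The arm moves only by the shell command python3 steer.py FILE [FORCE], which reads ROWS from the file FILE. ROWS is a JSON list of rows, 1 to 8 of them, each of 5 numbers: dx, dy, dz in units of 20 mm, then a turn about the tool's z in units of 5 degrees, then the finger opening in m; each row is the pose to reach, as a shift and turn from the pose commanded when the command began, along the tool's axes at that moment; what a row does not reach only later rows make up. A row lasts 1/12 s, in which the tool goes at most 0.0417 m and 7.16 degrees, less where a joint would pass 70% of its speed; a pose out of reach is approached as far as the arm can. The fingers move at their own pace and stop on an object; FORCE is the grip in N (left out, the last holds). Time passes only in rows, so rows that do not move let the fingers close. It prints the time, the measured TCP pose, the force, the opening and the grip force at its end. Input that does not fit is refused with a message, and nothing moves.
- env.get_obs(): the state, without advancing time (a new reading comes with each control period).
- env.read_camera(name): name is "scene" or "side" or "wrist"; returns a dict with "color" (384x512x3 uint8, blue, green, red), "fx", "fy", "cx", "cy" (pixels), "world_from_camera" (4x4, takes a point from camera to world coordinates). Camera axes: x right, y down, z forward; pixel columns grow to the right and rows downward; lengths in m; the calibration is good to about 2 mm. A picture is of the moment at which its call begins. There is no depth.
- env.sign_off(): hands the job in; it is judged then, once.
The state is a dict: "time_s": time; "qpos": joint angles; "joint_velocities": joint speeds; "effort": joint torques, N m; "tool_pos": TCP position; "tool_rot": TCP orientation; "force": force on the tool from outside, world axes, zero at the start; "wrist_torque": the same for the moment, N m; "grip_width": finger opening in m; "grasp_force": force on a finger pad.
Only numpy, scipy, OpenCV 4.12 (cv2) and the standard library are available. Lean on these libraries where they do the work, as an engineer would, in place of code of your own. Each camera call takes 0.05 s, during which the arm holds its last target. There are 200 camera calls.

TASK

A new cabinet door lies face up on bench pucks, ready to be drilled for its handle. Take the red drilling template that leans on the fittings case and set it on the door's near right corner, the one with the blue tape: plate flat on the door's face, lips hanging over the edges, the long lip flush against the long near edge and the short lip flush against the right edge, without a gap anywhere along either. Handle it gently so that the new door is not dented, let go, and leave everything else where it is.

Things in the scene. Friction and masses are not known exactly. Their poses are not given: they have to be found in the camera images.
- template: loose red corner square, 0.22 kg: plate 5 mm thick with lips 8 mm thick, 14 mm deep, under two edges that meet square: long lip along its y, short lip along its x. Origin: inside corner of the lips' inner faces, at the plate's underside; plate reaches x = 100, y = 130 mm, lips lie at x < 0 and y < 0; z up out of the plate's top. Black grip bar on top, centre of mass close under it
- template_grip (a point): centre of the top of the black grip bar (template x = 52, y = 70, z = 33 mm), axes as the template; bar 16 mm thick in x, 80 mm long in y, 28 mm tall (z = 5 to 33). At the start the long lip stands on the worktop on the robot's side and the plate leans on the case's near top edge: it rises 30 degrees away from the robot, so the bar leans 30 degrees back toward the robot
- template_long_end (a point): point on the inner face of the long lip at its far end, at the plate's underside (template x = 0, y = 130 mm, z = 0)
- template_short_end (a point): point on the inner face of the short lip at its far end, at the plate's underside (template x = 90 mm, y = 0, z = 0)
- new_door: oak shaker door, 200 (x) x 300 (y) x 20 mm, face up, held fast on four blue bench pucks 20 mm high; it does not move. Flat frame 55 mm wide round a panel recessed 8 mm. The pucks stand well inside: its edges overhang with 20 mm free below. Origin under its centre on the worktop; x away from the robot, y left, z up; frame top at z = 40 mm. Blue tape near its near right corner
- door_corner (a point): near right corner of the door's frame (by the blue tape), on its top face: door x = -100, y = -150, z = 40 mm; axes as the door: x along the short right edge away from the robot, y along the long near edge to the left. The template seated flush has its origin here and the same axes
- fittings_case: closed grey and black plastic case with orange catches, 100 (x) x 115 (y) x 55 mm high, fixed; the template leans on its near top edge. Origin under its centre, x away from the robot
- pink_cup: plain pink mug with a handle, 84x121 mm, 101 mm tall; bystander behind the door, origin under its centre. Back left of it, left of y = 0.5 m, a wall cabinet hangs 0.46 m above the worktop
- bar_handle_1: new steel bar handle lying in front, near the sink, bar 160 mm long and 12 mm thick along its y; bystander, origin at the middle of the bar's underside
- bar_handle_2: second steel bar handle, the same as bar_handle_1; bystander
- screwdriver: screwdriver with a yellow grip, 150 mm long and 26 mm thick, lying in front of the sink; bystander, origin under its middle

How it is judged:
By the outcome, as a careful person would: the job done as asked, in the order asked, and still so for the second after the job is handed in, with the robot touching nothing.
It also fails if it takes over 42 s, if anything falls off the work surface, if the arm or the gripper's body presses on something with over 40 N, if the wrist force passes 120 N, or if a joint passes its speed limit or range.

## Working session

There is one attempt and no reset: what is moved stays moved. The work goes in short steps, Python scripts to look and compute and a shell command to move; the robot and the scene stay as the last step left them, time stands still between calls to the robot, and variables do not carry over. Pictures are saved under pics/ and viewed, at most 10 in all, crops included, and the job is handed in when it is done.

```bash
ls; mkdir -p pics; python3 - <<'E'
from cell import env
import cv2,numpy as np
print(env.tip_reach, env.get_obs())
for n in ["scene","side","wrist"]:
    c=env.read_camera(n); cv2.imwrite(f"pics/{n}0.png",c["color"]); print(n,c["fx"],c["fy"],c["cx"],c["cy"],np.round(c["world_from_camera"],4).tolist())
    np.save(f"pics/{n}0.npy",c["world_from_camera"])
E
```

```text
cell.py
pics
steer.py
0.017 {'time_s': 0.0, 'qpos': array([ 0.80970604, 18.43970823, -4.01436521, 83.17578175,  1.29413895,
       78.54318284, -3.25960064]), 'joint_velocities': array([-0.06164367, -0.03020122,  0.02601531,  0.03777838, -0.05852417,
       -0.01150001,  0.02275487]), 'effort': array([-2.58547143e-04, -4.91284704e+01, -4.03903294e-01, -3.12526345e+01,
       -6.40594075e-02,  4.37659642e-02,  1.61017233e-04]), 'tool_pos': array([ 6.49456110e-01, -7.87284326e-05,  2.38446292e-01]), 'tool_rot': array([-1.79886523e+02,  5.46228194e-03,  8.99991893e+01]), 'force': array([-0.04951558, -0.55254574,  0.42599869]), 'wrist_torque': array([-0.01528421, -0.01715659,  0.01752809]), 'grasp_force': 0.0, 'grip_width': 0.08687582505939125}
scene 376.4545494444217 376.4545494444217 253.33284834827174 192.68081352753663 [[0.8928, -0.174, 0.4156, 0.1093], [-0.4504, -0.3635, 0.8155, -0.5833], [0.0091, -0.9152, -0.4029, 0.481], [0.0, 0.0, 0.0, 1.0]]
side 428.5232046823275 428.5232046823275 254.5932960038273 189.08113002238716 [[0.9987, -0.0316, 0.0406, 0.4701], [-0.0495, -0.3743, 0.926, -0.8272], [-0.0141, -0.9268, -0.3754, 0.5137], [0.0, 0.0, 0.0, 1.0]]
wrist 288.43241137669065 288.43241137669065 256.23039881936086 190.5157675354438 [[1.0, 0.0013, -0.0017, 0.6505], [0.0008, -0.9652, -0.2616, 0.0708], [-0.002, 0.2616, -0.9652, 0.3839], [0.0, 0.0, 0.0, 1.0]]
```
View three pictures. Economize: make montage? Each within 800x600. A montage of scene+side would be 1024 wide... scene/side stacked... 10 pictures in all. View scene and wrist & side individually (3). Let me montage: 2x2 scaled would be 400x300. Just view scene, side enlarged? View each at native.

View pics/scene0.png

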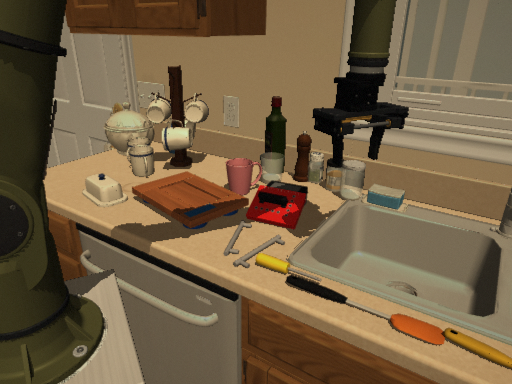

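View pics/side0.png

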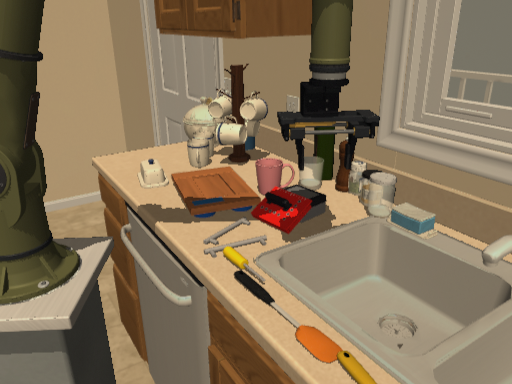

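View pics/wrist0.png

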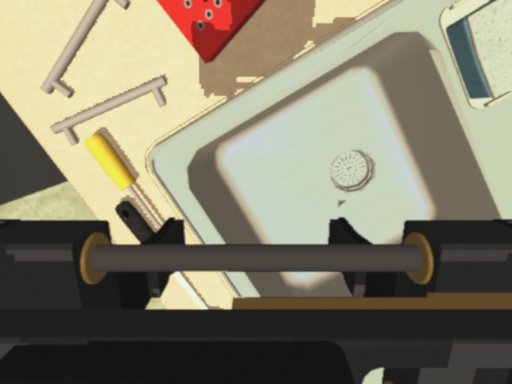

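```bash
cat > h.py <<'E'
import numpy as np
from scipy.spatial.transform import Rotation as Ro
K={"scene":(376.4545,253.3328,192.6808),"side":(428.5232,254.5933,189.0811),"wrist":(288.4324,256.2304,190.5158)}
def ray(n,uv,W):
    f,cx,cy=K[n]; d=W[:3,:3]@np.array([(uv[0]-cx)/f,(uv[1]-cy)/f,1]); return W[:3,3],d
def atz(n,uv,W,z):
    o,d=ray(n,uv,W); return o+d*(z-o[2])/d[2]
def tri(obs):
    A=np.zeros((3,3));b=np.zeros(3);L=[]
    for n,uv,W in obs:
        o,d=ray(n,uv,W); d=d/np.linalg.norm(d); P=np.eye(3)-np.outer(d,d); A+=P;b+=P@o;L.append((P,o))
    x=np.linalg.solve(A,b); return x,[np.linalg.norm(P@(x-o)) for P,o in L]
def proj(n,p,W):
    f,cx,cy=K[n]; c=W[:3,:3].T@(np.asarray(p)-W[:3,3]); return f*c[0]/c[2]+cx,f*c[1]/c[2]+cy
def R(e): return Ro.from_euler('xyz',e,degrees=True).as_matrix()
E
python3 - <<'E'
from h import *
import cv2
s=np.load("pics/scene0.npy");d=np.load("pics/side0.npy");w=np.load("pics/wrist0.npy")
for uv in [(133,190),(190,222),(245,208),(187,172)]: print("door sc",atz("scene",uv,s,.04).round(3))
for uv in [(172,172),(195,213),(258,206),(234,168)]: print("door sd",atz("side",uv,d,.04).round(3))
for uv in [(248,218),(290,228)]: print("lip sc",atz("scene",uv,s,0.01).round(3))
for uv in [(252,213),(291,231)]: print("lip sd",atz("side",uv,d,0.01).round(3))
print("tmpl wrist",atz("wrist",(207,62),w,.02).round(3))
for uv in [(43,91),(118,0),(55,128),(165,78)]: print("handles",atz("wrist",uv,w,.02).round(3))
E
```

```text
door sc [0.254 0.479 0.04 ]
door sc [0.343 0.217 0.04 ]
door sc [0.499 0.229 0.04 ]
door sc [0.443 0.556 0.04 ]
door sd [0.258 0.514 0.04 ]
door sd [0.359 0.189 0.04 ]
door sd [0.524 0.22  0.04 ]
door sd [0.462 0.535 0.04 ]
lip sc [0.506 0.225 0.01 ]
lip sc [0.579 0.129 0.01 ]
lip sd [0.509 0.241 0.01 ]
lip sd [0.602 0.127 0.01 ]
tmpl wrist [0.592 0.127 0.02 ]
handles [0.395 0.095 0.02 ]
handles [0.496 0.191 0.02 ]
handles [0.401 0.052 0.02 ]
handles [0.542 0.11  0.02 ]
```

The scene view shows the template at about (250–305, 185–228) and the door at (133–245, 172–222). In the side view the template is at (252–325, 187–231). The wrist view shows only the template's near tip at (207, 62). I'll bring the wrist camera over the template, turned to match it.

Units first: shifts go in units of 20 mm and turns go in units of 5 degrees. So 0.135 m is 6.75, -0.02 m is -1, -38 degrees is -7.6.

```bash
echo '[[2,-0.5,0,-1.4,0.087],[4,-1,0,-2.8,0.087],[6,-1,0,-4.2,0.087],[6.75,-1,0,-5.6,0.087],[6.75,-1,0,-7,0.087],[6.75,-1,0,-7.6,0.087],[6.75,-1,0,-7.6,0.087]]' > mv.in && python3 steer.py mv.in; cat > look.py <<'E'
import sys,cv2,numpy as np
from cell import env
n,c=sys.argv[1:3]; r=env.read_camera(c); cv2.imwrite(f"pics/{n}.png",r["color"]); np.save(f"pics/{n}.npy",r["world_from_camera"])
o=env.get_obs(); print(o["time_s"],o["tool_pos"].round(4),o["tool_rot"].round(2))
E
python3 look.py w1 wrist
```

```text
time_s: 0.73
tool_pos: [0.6297, 0.1355, 0.239]
tool_rot: [-179.9, -0.0, 128.1]
force: [1.0, 0.1, 0.3]
grip_width: 0.0867
grasp_force: 0.0
0.7833 [0.6298 0.1349 0.2391] [-1.7996e+02 -1.0000e-02  1.2793e+02]
```

View pics/w1.png

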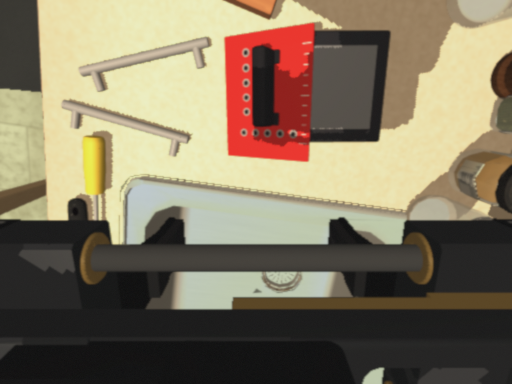

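The bar spans about (250–275, 45–128), close to aligned with the image. A door corner shows at (275, 15). I'll take a second viewpoint, higher and toward the door.

```bash
echo '[[1,-0.75,-1.5,1,0.087],[2,-1.5,-3,2,0.087],[3.45,-2.4,-5,2,0.087],[3.45,-2.4,-5,2,0.087],[3.45,-2.4,-5,2,0.087]]' > mv.in && python3 steer.py mv.in; python3 look.py w2 wrist
```

```text
time_s: 1.2
tool_pos: [0.5494, 0.1616, 0.344]
tool_rot: [179.6, 0.1, 118.1]
force: [0.6, -0.3, 0.1]
grip_width: 0.0867
grasp_force: 0.0
1.25 [0.55   0.1601 0.3412] [1.7979e+02 7.0000e-02 1.1798e+02]
```

View pics/w2.png

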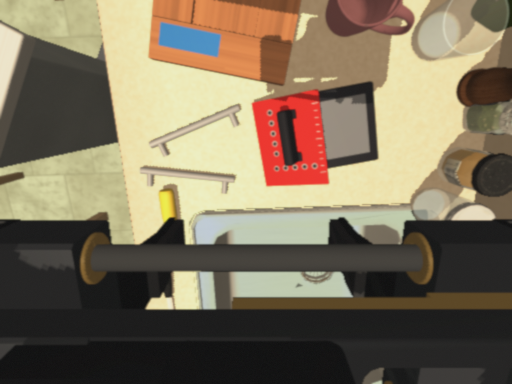

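The door's taped corner is at (150, 57) and its right edge runs to (284, 85). The template is at (253–328, 90–185). I'll enlarge these.

```bash
python3 - <<'E'
import cv2,numpy as np
a=cv2.imread("pics/w1.png");b=cv2.imread("pics/w2.png")
def cr(i,x0,y0,x1,y1,s):
    o=cv2.resize(i[y0:y1,x0:x1],None,fx=s,fy=s,interpolation=cv2.INTER_CUBIC)
    for x in range((x0//10+1)*10,x1,10): cv2.putText(o,str(x),(int((x-x0+.5)*s)-8,9),0,.3,(255,0,0),1); cv2.line(o,(int((x-x0+.5)*s),10),(int((x-x0+.5)*s),16),(255,0,0),1)
    for y in range((y0//10+1)*10,y1,10): cv2.putText(o,str(y),(0,int((y-y0+.5)*s)+3),0,.3,(255,0,0),1); cv2.line(o,(20,int((y-y0+.5)*s)),(26,int((y-y0+.5)*s)),(255,0,0),1)
    return o
p=cr(a,215,15,325,170,3.6);q=cr(b,240,80,340,195,4)
m=np.zeros((max(p.shape[0],q.shape[0]),p.shape[1]+q.shape[1],3),np.uint8);m[:p.shape[0],:p.shape[1]]=p;m[:q.shape[0],p.shape[1]:]=q
# brighten dark for bar
m=(255*(m/255.)**.6).astype(np.uint8)
cv2.imwrite("pics/c1.png",m);cv2.imwrite("pics/c2.png",cr(b,140,0,305,95,4.8));print(m.shape)
E
```

```text
(558, 796, 3)
```

View pics/c1.png

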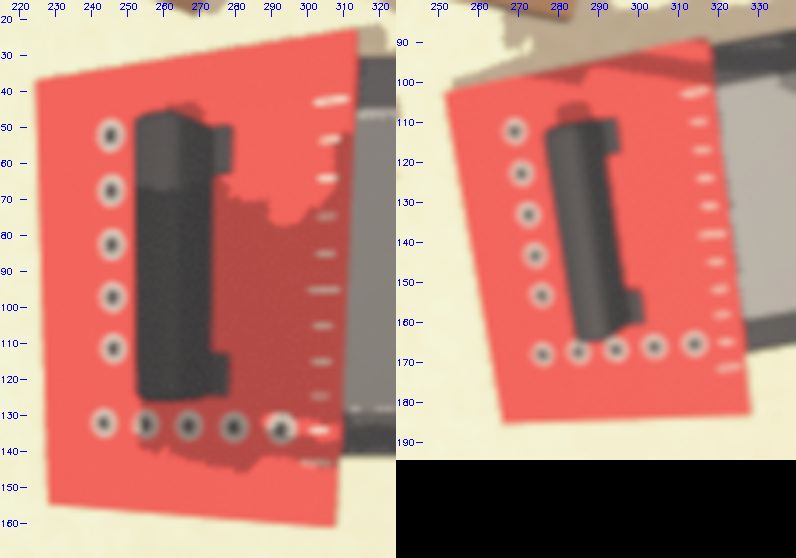

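View pics/c2.png

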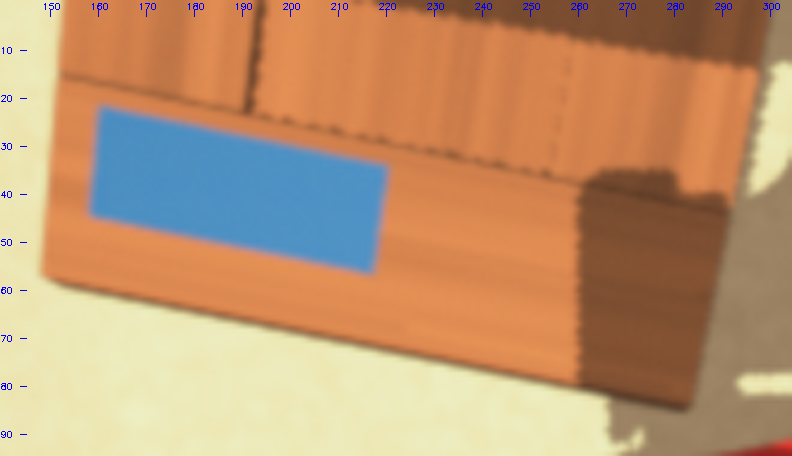

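```bash
cat >> h.py <<'E'
def Tm(p):  # yaw,tilt deg, xyz
    return Ro.from_euler('ZY',[p[0],-p[1]],degrees=True).as_matrix()
E
python3 - <<'E'
from h import *
from scipy.optimize import least_squares
w1=np.load("pics/w1.npy");w2=np.load("pics/w2.npy")
P=np.array([[-8,130,5],[-8,-8,5],[100,-8,5],[100,130,5]])/1000
o1=[(224.3,37),(228.5,154.5),(308,160.5),(313.3,22.5)];o2=[(251.7,102.5),(266.5,185),(327.8,182.7),(318,89.3)]
def f(p):
    M=Tm(p);r=[]
    for q,a,b in zip(P,o1,o2):
        X=M@q+p[2:]; r+=list(np.subtract(proj("wrist",X,w1),a))+list(np.subtract(proj("wrist",X,w2),b))
    return np.array(r)
s=least_squares(f,[35,30,.55,.17,.02]);print(s.x.round(4),s.fun.round(1))
s3=least_squares(lambda p:f([p[0],30,*p[1:]]),[35,.55,.17,.02]);print("30fix",s3.x.round(4),s3.fun.round(1))
for p in (s.x,np.r_[s3.x[0],30,s3.x[1:]]):
    M=Tm(p);g=M@[.052,.07,.033]+p[2:];print("grip",g.round(4),"lip outer bottom z",[(M@[-.008,y,-.014]+p[2:])[2].round(4) for y in(-.008,.13)])
    print([np.round(proj("wrist",M@np.array([x,y,.033])+p[2:],w),1).tolist() for w in (w1,w2) for x,y in((.044,.11),(.06,.11),(.044,.03),(.06,.03))])
c=atz("wrist",(148,57.5),w2,.04);e=atz("wrist",(284,84.5),w2,.04);n=atz("wrist",(151.5,14),w2,.04)
print("door",c.round(4),e.round(4),np.linalg.norm(e-c),np.degrees(np.arctan2(*(e-c)[[1,0]])),np.degrees(np.arctan2(*(n-c)[[1,0]]))-90)
E
```

```text
[3.84859e+01 2.96957e+01 5.92700e-01 1.39200e-01 1.08000e-02] [ 0.4  0.2 -0.3 -0.4 -0.2  0.1 -0.2  0.1 -0.2  0.4  0.8  0.1  0.2  0.4
 -0.8 -1.2]
30fix [3.84838e+01 5.92800e-01 1.39200e-01 1.08000e-02] [ 0.5  0.2 -0.3 -0.4 -0.1  0.1 -0.2  0.1 -0.3  0.5  0.8  0.2  0.1  0.3
 -0.9 -1.2]
grip [0.5717 0.2119 0.0653] lip outer bottom z [np.float64(-0.0053), np.float64(-0.0053)]
[[250.7, 46.2], [264.5, 44.3], [251.5, 126.3], [264.4, 126.5], [275.1, 111.2], [285.3, 109.3], [283.8, 165.5], [293.6, 164.7]]
grip [0.5715 0.2118 0.0654] lip outer bottom z [np.float64(-0.0053), np.float64(-0.0053)]
[[250.6, 46.2], [264.4, 44.3], [251.4, 126.3], [264.2, 126.6], [275.0, 111.2], [285.1, 109.3], [283.7, 165.5], [293.5, 164.8]]
door [0.3461 0.2186 0.04  ] [0.5358 0.2788 0.04  ] 0.19899881843383446 17.596723893845397 17.602859866174413
```

```bash
python3 - <<'E'
from h import *
from scipy.optimize import least_squares
w1=np.load("pics/w1.npy");w2=np.load("pics/w2.npy")
P=np.array([[-8,130,5],[-8,-8,5],[100,-8,5],[100,130,5],[44,110,33],[44,30,33]])/1000
o1=[(224.3,37),(228.5,154.5),(308,160.5),(313.3,22.5),(252.3,48),(252.5,126.5)];o2=[(251.7,102.5),(266.5,185),(327.8,182.7),(318,89.3),(277,113),(285,163.5)]
z0=.014*np.cos(np.pi/6)+.008*.5
def f(p,free):
    q=[p[0],30,p[1],p[2],z0]; M=Tm(q);r=[]
    for X,a,b in zip(P,o1,o2):
        X=M@X+q[2:]; d1=p[3:5] if free else (0,0); d2=p[5:7] if free else (0,0)
        r+=list(np.subtract(proj("wrist",X,w1),a)-d1)+list(np.subtract(proj("wrist",X,w2),b)-d2)
    return np.array(r)
for n,im in(("w1",0),("w2",1),("both",2)):
    sel=lambda p:(f(p,0).reshape(-1,2,2)[:,im] if im<2 else f(p,0)).ravel()
    s=least_squares(sel,[35,.55,.17]);q=[s.x[0],30,s.x[1],s.x[2],z0];M=Tm(q)
    print(n,s.x.round(4),"grip",(M@[.052,.07,.033]+q[2:]).round(4),s.fun.round(1))
E
```

```text
w1 [38.6713  0.5937  0.1389] grip [0.5723 0.2114 0.0707] [ 0.2 -0.1  0.   1.4  1.   1.8  1.2 -0.7 -1.6 -2.2 -0.8  0.7]
w2 [38.1115  0.5926  0.1393] grip [0.5719 0.212  0.0707] [ 0.2 -0.8 -0.1  0.7  1.6  1.3  0.6 -1.3 -1.3 -1.9 -0.9  2.6]
both [38.4785  0.5934  0.139 ] grip [0.5721 0.2116 0.0707] [ 0.4 -0.5 -0.  -0.3 -0.2  1.1  0.2  1.1  0.8  1.8  1.9  1.3  1.5 -0.7
  0.3 -1.2 -1.5 -2.5 -1.4 -1.5 -0.9  0.5 -0.7  2.9]
```

The two views agree on the bar top: (0.572, 0.212), yaw 38.5°. The tool can't tilt, so I'll grip the bar by its 80 mm ends. That lets the template pivot to level about the pads.

Scaled: 0.1 m is 5, 0.0491 m is 2.455, -56 degrees is -11.2.

```bash
echo '[[0.5,0.5,1,-1.4,0.087],[1,1.5,2,-2.8,0.087],[1.8,2.45,3,-4.2,0.087],[1.8,2.45,4,-5.6,0.087],[1.8,2.45,5,-7,0.087],[1.8,2.45,5,-8.4,0.087],[1.8,2.45,5,-9.8,0.087],[1.815,2.455,5,-11.2,0.087]]' > mv.in && python3 steer.py mv.in
```

```text
time_s: 1.92
tool_pos: [0.576, 0.2129, 0.2357]
tool_rot: [-179.9, -0.3, 174.2]
force: [-0.3, -0.3, -0.1]
grip_width: 0.0868
grasp_force: 0.0
```

```bash
echo '[[0,0,1.5,-1.4,0.087],[0,0,3,-2.8,0.087],[0,0,4.5,-4.2,0.087],[0,0,6,-5.6,0.087],[0,0,6,-7,0.087],[0,0,6,-8.4,0.087],[0,0,6,-8.9,0.087],[0,0,6,-8.9,0.087]]' > mv.in && python3 steer.py mv.in; python3 look.py w3 wrist; python3 - <<'E'
import cv2; a=cv2.imread("pics/w3.png"); a=(255*(a/255.)**.6).astype('uint8'); cv2.imwrite("pics/w3b.png",cv2.resize(a[100:384,60:460],None,fx=2,fy=2))
E
```

```text
time_s: 2.58
tool_pos: [0.5756, 0.213, 0.1164]
tool_rot: [179.9, -0.2, -141.6]
force: [-0.5, -0.1, -0.2]
grip_width: 0.0869
grasp_force: 0.0
2.6333 [0.5757 0.2132 0.1169] [ 179.93   -0.2  -141.7 ]
```

View pics/w3b.png

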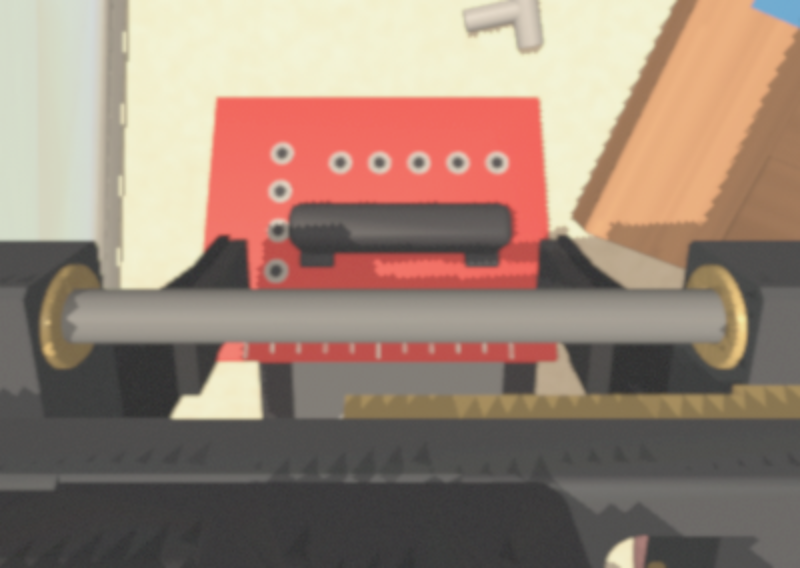

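The bar spans 288–513 (crop px) between fingers at 248 and 540, so it sits about 2.3 mm to the tool's +y side. I'll correct for that and descend.

Scaled: -0.001 m is -0.05, 0.03 m is 1.5.

```bash
echo '[[-0.05,0.115,0,0,0.087],[-0.05,0.115,0.75,0,0.087],[-0.05,0.115,1.5,0,0.087],[-0.05,0.115,1.5,0,0.087]]' > mv.in && python3 steer.py mv.in; python3 look.py w4 wrist;
```

```text
time_s: 2.97
tool_pos: [0.5734, 0.2163, 0.0861]
tool_rot: [179.9, -0.3, -141.6]
force: [-1.3, -0.5, -0.8]
grip_width: 0.0869
grasp_force: 0.0
3.0167 [0.5741 0.2166 0.0876] [ 179.93   -0.22 -141.56]
```

```bash
python3 - <<'E'
import cv2,numpy as np
for n,rows in(("w3",(202,206,210,214)),("w4",(202,208,214,220,226))):
    a=cv2.imread(f"pics/{n}.png").astype(int); red=(a[...,2]>90)&(a[...,1]<60)&(a[...,0]<60); dark=a.max(2)<75
    for r in rows:
        s=dark[r].astype(int); e=np.flatnonzero(np.diff(s)); print(n,r,[(int(i+1),int(j)) for i,j in zip(e[:-1],e[1:]) if s[i+1] and j-i>5])
E
```

```text
w3 202 [(210, 309)]
w3 206 [(206, 314)]
w3 210 [(205, 315)]
w3 214 [(196, 201), (204, 315)]
w4 202 []
w4 208 []
w4 214 [(200, 216), (293, 308)]
w4 220 [(90, 98), (168, 182), (190, 317), (331, 345)]
w4 226 [(163, 186), (189, 318), (330, 350)]
```

```bash
echo '[[0,0,0,0,0.087],[0,0,0,0,0.087]]' > mv.in && python3 steer.py mv.in; python3 look.py w5 wrist; python3 - <<'E'
import cv2,numpy as np
for n,rows in(("w5",(216,220,223,226,229)),):
    a=cv2.imread(f"pics/{n}.png").astype(int); dark=a.max(2)<75
    for r in rows:
        s=dark[r].astype(int); e=np.flatnonzero(np.diff(s)); print(n,r,[(int(i+1),int(j)) for i,j in zip(e[:-1],e[1:]) if s[i+1] and j-i>5])
    print(a[224,180:200].tolist()); print(a[224,312:336].tolist())
E
```

```text
time_s: 3.18
tool_pos: [0.5759, 0.2176, 0.0904]
tool_rot: [-180.0, 0.1, -141.5]
force: [-0.6, 0.5, 0.4]
grip_width: 0.0872
grasp_force: 0.0
3.2333 [0.576  0.2176 0.0906] [-1.7996e+02  9.0000e-02 -1.4152e+02]
w5 216 [(192, 318)]
w5 220 [(94, 101), (168, 318), (331, 345)]
w5 223 [(165, 318), (330, 348)]
w5 226 [(163, 184), (191, 318), (330, 350)]
w5 229 [(160, 183), (192, 317), (329, 353)]
[[25, 26, 27], [23, 23, 23], [23, 22, 24], [26, 26, 27], [30, 30, 31], [31, 31, 33], [31, 32, 33], [31, 32, 33], [35, 36, 39], [44, 47, 51], [48, 53, 56], [37, 40, 42], [29, 29, 31], [28, 28, 29], [30, 29, 31], [31, 31, 32], [33, 33, 34], [33, 33, 34], [32, 32, 33], [33, 33, 33]]
[[48, 50, 52], [49, 51, 54], [44, 46, 49], [38, 38, 41], [36, 36, 38], [36, 36, 39], [32, 33, 55], [30, 32, 100], [32, 35, 142], [33, 38, 155], [34, 37, 157], [34, 38, 157], [34, 38, 157], [33, 37, 157], [34, 38, 157], [33, 37, 154], [32, 35, 133], [27, 29, 84], [26, 26, 40], [27, 28, 28], [26, 27, 27], [26, 26, 28], [27, 27, 29], [28, 28, 30]]
```

Units first: shifts go in units of 20 mm and turns go in units of 5 degrees. So 0.023 m is 1.15, 0.0018 m is 0.09.

```bash
echo '[[0.09,-0.105,0,0,0.087],[0.09,-0.105,0,0,0.087],[0.09,-0.105,0,0,0.087],[0.09,-0.105,0.5,0,0.087],[0.09,-0.105,0.75,0,0.087],[0.09,-0.105,1.15,0,0.087],[0.09,-0.105,1.15,0,0.087],[0.09,-0.105,1.15,0,0.087]]' > mv.in && python3 steer.py mv.in; python3 look.py w6 wrist; python3 - <<'E'
import cv2,numpy as np
a=cv2.imread("pics/w6.png").astype(int); dark=a.max(2)<75
for r in (210,214,218,222,226,230,234):
        s=dark[r].astype(int); e=np.flatnonzero(np.diff(s)); print(r,[(int(i+1),int(j)) for i,j in zip(e[:-1],e[1:]) if s[i+1] and j-i>5])
E
```

```text
time_s: 3.9
tool_pos: [0.5746, 0.2144, 0.0655]
tool_rot: [180.0, -0.1, -141.5]
force: [-0.3, 0.2, 0.2]
grip_width: 0.0867
grasp_force: 0.0
3.95 [0.575  0.2145 0.066 ] [ 1.7998e+02 -5.0000e-02 -1.4149e+02]
210 []
214 []
218 [(169, 174), (179, 185), (339, 344)]
222 [(4, 107), (165, 183), (330, 347), (405, 508)]
226 [(162, 183), (196, 216), (299, 319), (330, 350)]
230 [(159, 183), (188, 354)]
234 [(103, 109), (155, 359), (403, 408)]
```

```bash
echo '[[0,0,0,0,0.07],[0,0,0,0,0.07],[0,0,0,0,0.07],[0,0,0,0,0.07],[0,0,0,0,0.07],[0,0,0,0,0.07]]' > mv.in && python3 steer.py mv.in 8
```

```text
time_s: 4.45
tool_pos: [0.5753, 0.2148, 0.0668]
tool_rot: [180.0, 0.0, -141.5]
force: [1.3, 1.1, 0.4]
grip_width: 0.08
grasp_force: 8.0
```

```bash
echo '[[0,0,-0.5,0,0.07],[0,0,-1.5,0,0.07],[0,0,-3,0,0.07],[0,0,-4.5,0,0.07],[0,0,-6,0,0.07],[0,0,-6,0,0.07],[0,0,-6,0,0.07]]' > mv.in && python3 steer.py mv.in 8; python3 look.py w7 wrist; python3 look.py s7 scene; python3 look.py d7 side; python3 - <<'E'
import cv2,numpy as np
a=cv2.imread("pics/w7.png");b=cv2.imread("pics/s7.png");c=cv2.imread("pics/d7.png")
m=np.zeros((600,800,3),np.uint8); m[:284,:400]=a[:284,60:460]; m[:300,400:800]=cv2.resize(b[110:260,180:380],(400,300)); m[300:600,:400]=cv2.resize(c[110:260,180:380],(400,300))
cv2.imwrite("pics/m7.png",m)
E
```

```text
time_s: 5.03
tool_pos: [0.5764, 0.2149, 0.1891]
tool_rot: [-179.9, 0.2, -141.5]
force: [0.0, -0.3, -3.6]
grip_width: 0.0797
grasp_force: 8.0
5.0833 [0.5752 0.2143 0.1869] [-1.7996e+02  2.0000e-02 -1.4151e+02]
5.1333 [0.5746 0.2139 0.1856] [ 1.7999e+02 -1.1000e-01 -1.4151e+02]
5.1833 [0.5743 0.2138 0.1849] [ 1.7996e+02 -1.7000e-01 -1.4151e+02]
```

View pics/m7.png

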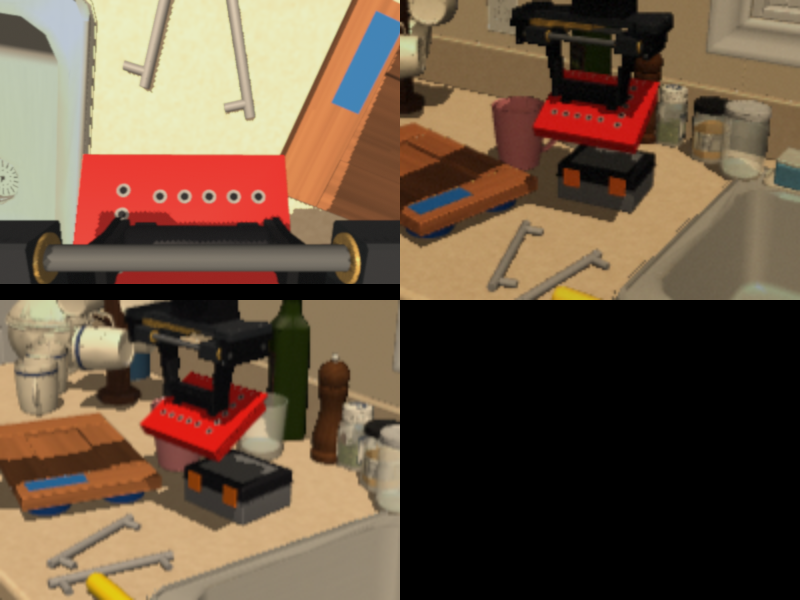

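The template is held, but still tilted about 30°. I'll level it by pressing both lips lightly onto the case's flat top. First I'll check clearances there.

```bash
python3 - <<'E'
from h import *
s=np.load("pics/scene0.npy");d=np.load("pics/side0.npy");w1=np.load("pics/w1.npy");w2=np.load("pics/w2.npy")
O=np.array([.5934,.139]);c,sn=np.cos(np.radians(38.48)),np.sin(np.radians(38.48))
def loc(p): v=p[:2]-O; return (np.array([c*v[0]+sn*v[1],-sn*v[0]+c*v[1]])*1000).round()
print("mug base",[loc(atz(n,uv,W,0)) for n,uv,W in(("scene",(238,193),s),("side",(268,195),d))], "handle",loc(atz("side",(294,180),d,.04)))
print("glass base",loc(atz("scene",(272,181),s,0)),loc(atz("side",(311,188),d,0)))
print("mill",loc(atz("scene",(302,180),s,0)),loc(atz("side",(343,189),d,0)))
print("case top corners w1",[loc(atz("wrist",uv,w1,.055)) for uv in((313,141),(379,142),(389,31),(314,30))])
print("w2",[loc(atz("wrist",uv,w2,.055)) for uv in((377,158),(372,83),(326,167),(321,92))])
E
```

```text
mug base [array([142., 232.]), array([132., 213.])] handle [208. 176.]
glass base [284. 173.] [272. 161.]
mill [338.  84.] [339.  86.]
case top corners w1 [array([91., 14.]), array([165.,  12.]), array([164., 125.]), array([ 86., 127.])]
w2 [array([163.,  15.]), array([164., 124.]), array([85., 15.]), array([ 91., 125.])]
```

Scaled: -0.1 m is -5, 0.024 m is 1.2.

```bash
echo '[[-1.5,0.4,0,0,0.07],[-3.25,0.8,0,0,0.07],[-5,1.2,0,0,0.07],[-5,1.2,1,0,0.07],[-5,1.2,2.25,0,0.07],[-5,1.2,2.75,0,0.07],[-5,1.2,2.75,0,0.07],[-5,1.2,2.75,0,0.07]]' > mv.in && python3 steer.py mv.in 6
```

```text
time_s: 5.85
tool_pos: [0.6378, 0.2946, 0.1301]
tool_rot: [180.0, -0.2, -141.5]
force: [-1.0, 0.0, -0.5]
grip_width: 0.0801
grasp_force: 6.0
```

Scaled: 0.016 m is 0.8, 0.012 m is 0.6.

```bash
echo '[[0,0,0.2,0,0.07],[0,0,0.4,0,0.07],[0,0,0.6,0,0.07],[0,0,0.8,0,0.07],[0,0,0.8,0,0.07],[0,0,0.8,0,0.07]]' > mv.in && python3 steer.py mv.in 6; python3 - <<'E'
from cell import env
o=env.get_obs();print(o["force"],o["wrist_torque"])
E
```

```text
time_s: 6.35
tool_pos: [0.641, 0.2971, 0.1186]
tool_rot: [-179.9, 0.4, -141.5]
force: [4.0, 2.4, 5.9]
grip_width: 0.08
grasp_force: 6.0
[3.98447751 2.43816128 5.91313412] [ 0.71885789 -0.95936407  0.06276854]
```

```bash
echo '[[-0.3,0,-0.1,0,0.07],[-0.6,0,0,0,0.07],[-0.9,0,0.3,0,0.07],[-1.15,0,0.6,0,0.07],[-1.4,0,0.9,0,0.07],[-1.4,0,0.9,0,0.07],[-1.4,0,0.9,0,0.07]]' > mv.in && python3 steer.py mv.in 6; python3 - <<'E'
from cell import env
o=env.get_obs();print(o["force"],o["wrist_torque"])
E
python3 look.py s8 scene;python3 look.py w8 wrist; python3 look.py d8 side
```

```text
time_s: 6.93
tool_pos: [0.6594, 0.3128, 0.0956]
tool_rot: [179.9, -0.2, -141.5]
force: [-0.3, 0.7, -1.8]
grip_width: 0.0803
grasp_force: 6.0
[-0.30841183  0.72042155 -1.83463014] [0.23545055 0.01416747 0.00878935]
6.9833 [0.6593 0.3128 0.096 ] [ 179.94   -0.19 -141.48]
7.0333 [0.6594 0.3128 0.0964] [ 1.7995e+02 -1.6000e-01 -1.4148e+02]
7.0833 [0.6596 0.3127 0.0968] [ 1.7997e+02 -1.2000e-01 -1.4149e+02]
```

```bash
cat > edge.py <<'E'
import sys,cv2
from h import *
for n in sys.argv[1:]:
    a=cv2.imread(f"pics/{n}.png").astype(int); red=((a[...,2]>110)&(a[...,1]<70)&(a[...,0]<70)).astype(np.uint8)
    k,l,st,_=cv2.connectedComponentsWithStats(red[:225]); i=1+np.argmax(st[1:,4]); m=(l==i)
    cols=np.flatnonzero(m.any(0)); mid=np.arange(cols[0]+15,cols[-1]-15); top=[np.flatnonzero(m[:,c])[0] for c in mid]
    p=np.polyfit(mid,top,1); r=int(round(np.mean(top)))+3; cc=np.flatnonzero(m[r]); u0,u1=cc[0],cc[-1]+1
    r2=r+40; c2=np.flatnonzero(m[min(r2,219)]); 
    f,cx,cy=K["wrist"]; Z=f*.138/(u1-u0); Y=(np.polyval(p,(u0+u1)/2)-.5-cy)/f*Z
    print(n,"row",round(np.mean(top),1),"slope",p[0].round(4),"cols",u0,u1,"depth",Z.round(4),"camXYZ",((( u0+u1)/2-.5-cx)/f*Z).round(4),Y.round(4),"next",c2[0],c2[-1])
    W=np.load(f"pics/{n}.npy"); print("   world mid near edge top",(W[:3,:3]@[((u0+u1)/2-.5-cx)/f*Z,Y,Z]+W[:3,3]).round(4))
E
python3 edge.py w7 w8
```

```text
w7 row 156.0 slope 0.0012 cols 144 344 depth 0.199 camXYZ -0.0088 -0.0242 next 139 346
   world mid near edge top [0.5495 0.1812 0.1358]
w8 row 136.8 slope -0.0008 cols 122 359 depth 0.1679 camXYZ -0.0095 -0.0316 next 127 354
   world mid near edge top [0.6206 0.269  0.0711]
```

Scaled: 0.003 m is 0.15, 0.002 m is 0.1.

```bash
echo '[[0,0,0.1,0,0.07],[0,0,0.15,0,0.07],[0,0,0.15,0,0.07],[0,0,0.15,0,0.07]]' > mv.in && python3 steer.py mv.in 6; python3 - <<'E'
from cell import env
o=env.get_obs();print(o["force"],o["wrist_torque"])
E
python3 look.py w9 wrist; python3 edge.py w9
```

```text
time_s: 7.42
tool_pos: [0.6603, 0.313, 0.0948]
tool_rot: [-180.0, -0.0, -141.5]
force: [-0.4, 0.2, 0.3]
grip_width: 0.0799
grasp_force: 6.0
[-0.44363756  0.22991023  0.27672347] [-0.01258796  0.21346512 -0.06571315]
7.4667 [0.6603 0.3129 0.0948] [-1.800e+02 -1.000e-02 -1.415e+02]
w9 row 136.3 slope -0.007 cols 124 359 depth 0.1694 camXYZ -0.0089 -0.0321 next 126 354
   world mid near edge top [0.6212 0.2695 0.0683]
```

```bash
echo '[[0,0,0.1,0,0.07],[0,0,0.15,0,0.07],[0,0,0.15,0,0.07],[0,0,0.15,0,0.07]]' > mv.in && python3 steer.py mv.in 6; python3 - <<'E'
from cell import env
o=env.get_obs();print(o["force"],o["wrist_torque"])
E
python3 look.py w10 wrist; python3 edge.py w10; python3 look.py s10 scene; python3 look.py d10 side
```

```text
time_s: 7.8
tool_pos: [0.661, 0.3142, 0.0927]
tool_rot: [180.0, 0.2, -141.5]
force: [-0.1, 1.8, 4.3]
grip_width: 0.0805
grasp_force: 6.0
[-0.13008638  1.84447639  4.28108241] [ 0.44523638  0.02500029 -0.02548548]
7.85 [0.661  0.3142 0.0927] [ 1.7999e+02  1.5000e-01 -1.4147e+02]
w10 row 134.3 slope -0.0069 cols 123 358 depth 0.1694 camXYZ -0.0095 -0.0333 next 123 355
   world mid near edge top [0.6215 0.2696 0.0656]
7.9 [0.661  0.3142 0.0927] [ 1.7999e+02  1.5000e-01 -1.4147e+02]
7.95 [0.661  0.3141 0.0926] [ 1.7999e+02  1.5000e-01 -1.4147e+02]
```

```bash
cat > pose.py <<'E'
# full pose of the template from wrist edges (top edge line, left & right edge lines): LSQ
import sys,cv2
from h import *
from scipy.optimize import least_squares
def edges(n):
    a=cv2.imread(f"pics/{n}.png").astype(int); m=(a[...,2]>70)&(a[...,1]<.45*a[...,2])&(a[...,0]<.45*a[...,2])
    k,l,st,_=cv2.connectedComponentsWithStats(m[:222].astype(np.uint8)); i=1+np.argmax(st[1:,4]); m=l==i
    cols=np.flatnonzero(m.any(0)); T=np.array([(c,np.flatnonzero(m[:,c])[0]-.5) for c in range(cols[0]+12,cols[-1]-12)])
    r0=int(np.median(T[:,1]))+4; rows=range(r0,min(r0+75,218))
    L=np.array([(np.flatnonzero(m[r])[0]-.5,r) for r in rows]); R_=np.array([(np.flatnonzero(m[r])[-1]+.5,r) for r in rows])
    out=[]
    for E,ax in((T,0),(L,1),(R_,1)):
        x,y=E[:,ax],E[:,1-ax]; k=np.ones(len(x),bool)
        for _ in range(4): p=np.polyfit(x[k],y[k],1); k=abs(np.polyval(p,x)-y)<1.2
        out.append((p,ax,x[k].min(),x[k].max(),k.mean()))
    return out
if __name__=="__main__":
  for n in sys.argv[1:]:
    E=edges(n); W=np.load(f"pics/{n}.npy"); p0=W[:3,3]
    (pt,_,_,_,k0),(pl,_,a,b,k1),(pr,_,c,d,k2)=E
    def f(q):
        M=Ro.from_euler('ZYX',[q[0],-q[1],q[2]],degrees=True).as_matrix(); r=[]
        for y in(-.008,.13):
            u,v=proj("wrist",M@[-.008,y,.005]+q[3:],W); r.append(np.polyval(pt,u)-v)
        for p,y in((pl,-.008),(pr,.13)):
            for x in(-.008,.025):
                u,v=proj("wrist",M@[x,y,.005]+q[3:],W); r.append(np.polyval(p,v)-u)
        return r
    s=least_squares(f,[38.5,10,0,p0[0]+.0,p0[1],p0[2]-.17])
    M=Ro.from_euler('ZYX',[s.x[0],-s.x[1],s.x[2]],degrees=True).as_matrix()
    print(n,"yaw,tilt,roll",s.x[:3].round(2),"origin",s.x[3:].round(4),"barTop",(M@[.052,.07,.033]+s.x[3:]).round(4),"cost",s.cost.round(4),"inl",round(k0,2),round(k1,2),round(k2,2))
E
python3 pose.py w7 w8 w9 w10
```

```text
w7 yaw,tilt,roll [38.   28.43  0.8 ] origin [0.5942 0.1386 0.1364] barTop [0.5747 0.2116 0.191 ] cost 0.0 inl 1.0 1.0 1.0
w8 yaw,tilt,roll [38.7  -0.59  1.95] origin [0.6653 0.2256 0.0661] barTop [0.6632 0.3121 0.1009] cost 0.0 inl 0.92 1.0 1.0
w9 yaw,tilt,roll [38.71 -0.86 -2.21] origin [0.6652 0.227  0.0689] barTop [0.6616 0.3154 0.0984] cost 0.0 inl 1.0 0.99 1.0
w10 yaw,tilt,roll [38.69 -2.67 -1.92] origin [0.6653 0.2267 0.0694] barTop [0.6625 0.3155 0.0976] cost 0.0 inl 1.0 0.97 1.0
```

Scaled: -0.1 m is -5, -0.07 m is -3.5.

```bash
echo '[[0,0,0,0,0.07],[0,0,-0.5,0,0.07],[0,0,-1.5,0,0.07],[0,0,-3.5,0,0.07],[0,0,-5,0,0.07],[0,0,-5,0,0.07],[0,0,-5,0,0.07],[0,0,-5,0,0.07]]' > mv.in && python3 steer.py mv.in 15; python3 look.py w11 wrist; python3 pose.py w11
```

```text
time_s: 8.62
tool_pos: [0.6599, 0.3119, 0.1899]
tool_rot: [-180.0, -0.2, -141.5]
force: [0.2, 0.3, -2.9]
grip_width: 0.0797
grasp_force: 14.9
8.6667 [0.6596 0.3117 0.189 ] [ 179.99   -0.25 -141.53]
w11 yaw,tilt,roll [38.47 -2.74 -1.64] origin [0.664  0.2246 0.1669] barTop [0.6617 0.3134 0.1954] cost 0.0 inl 1.0 0.99 0.91
```

Scaled: 0.239 m is 11.95, 0.19 m is 9.5, 8 degrees is 1.6.

```bash
echo '[[0.75,0.5,0,0.6,0.07],[2.5,1.75,0,1.6,0.07],[4.25,3,0,2.6,0.07],[6,4.25,0,3.6,0.07],[7.75,5.5,0,4.18,0.07],[9.5,6.75,0,4.18,0.07],[11,7.75,0,4.18,0.07],[11.95,8.3,0,4.18,0.07]]' > mv.in && python3 steer.py mv.in 15; echo '[[0,0,1,0,0.07],[0,0,2.5,0,0.07],[0,0,3.5,0,0.07],[0,0,3.5,0,0.07],[0,0,3.5,0,0.07],[0,0,3.5,0,0.07]]' > mv.in && python3 steer.py mv.in; python3 look.py w12 wrist; python3 pose.py w12
```

```text
time_s: 9.33
tool_pos: [0.3644, 0.2931, 0.1891]
tool_rot: [-179.9, -0.3, -162.3]
force: [0.4, 0.3, -2.4]
grip_width: 0.0801
grasp_force: 14.9
time_s: 9.83
tool_pos: [0.3703, 0.2942, 0.1219]
tool_rot: [180.0, -0.0, -162.4]
force: [1.1, 0.3, -1.9]
grip_width: 0.0802
grasp_force: 14.9
9.8833 [0.3708 0.2946 0.1225] [ 1.7997e+02  7.0000e-02 -1.6241e+02]
w12 yaw,tilt,roll [17.65 -2.03 -3.38] origin [0.3434 0.2125 0.1004] barTop [0.3721 0.297  0.1273] cost 0.0 inl 1.0 0.99 0.93
```

Scaled: 0.048 m is 2.4, 0.046 m is 2.3.

```bash
echo '[[0,0,1,0,0.07],[0,0,1.75,0,0.07],[0,0,2,0,0.07],[0,0,2.15,0,0.07],[0,0,2.3,0,0.07],[0,0,2.4,0,0.07],[0,0,2.4,0,0.07],[0,0,2.4,0,0.07]]' > mv.in && python3 steer.py mv.in 8; python3 look.py w13 wrist; python3 pose.py w13
```

```text
time_s: 10.55
tool_pos: [0.3705, 0.2944, 0.0741]
tool_rot: [180.0, 0.1, -162.4]
force: [-0.4, -0.2, -3.3]
grip_width: 0.0799
grasp_force: 8.0
10.6 [0.3705 0.2944 0.0741] [ 1.7999e+02  6.0000e-02 -1.6240e+02]
w13 yaw,tilt,roll [18.02 -1.06 -0.21] origin [0.3445 0.2113 0.0489] barTop [0.3729 0.2942 0.0806] cost 0.0 inl 1.0 0.99 0.99
```

Scaled: 0.006 m is 0.3, 0.005 m is 0.25.

```bash
echo '[[0,0,0.1,0,0.07],[0,0,0.2,0,0.07],[0,0,0.25,0,0.07],[0,0,0.3,0,0.07],[0,0,0.3,0,0.07],[0,0,0.3,0,0.07]]' > mv.in && python3 steer.py mv.in 6; echo '[[0,0,0.05,0,0.07],[0,0,0.1,0,0.07],[0,0,0.1,0,0.07],[0,0,0.1,0,0.07]]' > mv.in && python3 steer.py mv.in
```

```text
time_s: 11.1
tool_pos: [0.3701, 0.2941, 0.0675]
tool_rot: [-180.0, -0.0, -162.4]
force: [0.1, 0.2, -1.6]
grip_width: 0.0805
grasp_force: 6.0
time_s: 11.43
tool_pos: [0.3702, 0.294, 0.0656]
tool_rot: [-180.0, -0.0, -162.4]
force: [-0.6, -2.4, -0.4]
grip_width: 0.0801
grasp_force: 6.0
```

```bash
cat > f.py <<'E'
from cell import env; import numpy as np
o=env.get_obs(); c,s=np.cos(np.radians(17.6)),np.sin(np.radians(17.6)); F=o["force"]; p=o["tool_pos"]-[.3461,.2186,0]
print("F door axes",np.round([c*F[0]+s*F[1],-s*F[0]+c*F[1],F[2]],1),"tool in corner frame mm",np.round([1e3*(c*p[0]+s*p[1]),1e3*(-s*p[0]+c*p[1]),1e3*p[2]],1),o["tool_rot"].round(1),round(o["time_s"],2))
E
python3 f.py; echo '[[-0.05,0,0,0,0.07],[-0.1,0,0,0,0.07],[-0.15,0,0,0,0.07],[-0.15,0,0,0,0.07],[-0.15,0,0,0,0.07]]' > mv.in && python3 steer.py mv.in>/dev/null; python3 f.py;  echo '[[-0.05,0,0,0,0.07],[-0.1,0,0,0,0.07],[-0.1,0,0,0,0.07],[-0.1,0,0,0,0.07]]' > mv.in && python3 steer.py mv.in>/dev/null; python3 f.py
```

```text
F door axes [-1.3 -2.1 -0.4] tool in corner frame mm [45.8 64.6 65.6] [-180.    -0.  -162.4] 11.43
F door axes [-2.9 -1.   2.1] tool in corner frame mm [48.4 64.9 65.5] [-180.    -0.  -162.4] 11.85
F door axes [-6.3 -0.   5.1] tool in corner frame mm [49.1 64.8 65.3] [-180.    -0.2 -162.4] 12.18
```

Scaled: -0.0015 m is -0.075.

```bash
echo '[[0,0,-0.075,0,0.07],[0,0,-0.075,0,0.07],[0,0,-0.075,0,0.07],[0,0,-0.075,0,0.07]]' > mv.in && python3 steer.py mv.in>/dev/null; python3 f.py; python3 look.py w14 wrist; python3 pose.py w14; echo '[[-0.05,0.05,0,0,0.07],[-0.05,0.1,0,0,0.07],[-0.05,0.15,0,0,0.07],[-0.05,0.15,0,0,0.07],[-0.05,0.15,0,0,0.07]]' > mv.in && python3 steer.py mv.in>/dev/null; python3 f.py
```

```text
F door axes [-5.3  0.9 -2.9] tool in corner frame mm [49.1 64.6 66. ] [-180.    -0.2 -162.4] 12.52
12.5667 [0.3734 0.2951 0.066 ] [-179.97   -0.19 -162.39]
w14 yaw,tilt,roll [17.81  0.14  6.3 ] origin [0.3475 0.2105 0.035 ] barTop [0.3767 0.2892 0.0756] cost 0.0 inl 1.0 1.0 0.99
F door axes [-5.9 -4.3 -1.4] tool in corner frame mm [49.5 65.2 65.5] [-179.8   -0.3 -162.5] 12.98
```

```bash
python3 look.py s14 scene; python3 look.py d14 side; python3 look.py w15 wrist; python3 pose.py w15; python3 - <<'E'
import cv2,numpy as np
g=lambda i:(255*(i/255.)**.7).astype('uint8')
a=g(cv2.imread("pics/w15.png"));b=g(cv2.imread("pics/s14.png"));c=g(cv2.imread("pics/d14.png"))
m=np.zeros((600,800,3),np.uint8); m[:300,:400]=cv2.resize(a[60:240,100:340],(400,300),interpolation=cv2.INTER_CUBIC); m[:300,400:]=cv2.resize(b[155:245,140:260],(400,300),interpolation=cv2.INTER_CUBIC); m[300:,:400]=cv2.resize(c[140:230,160:280],(400,300),interpolation=cv2.INTER_CUBIC); m[300:,400:]=cv2.resize(a[60:240,220:460],(400,300),interpolation=cv2.INTER_CUBIC)
cv2.imwrite("pics/m14.png",m)
E
```

```text
13.0333 [0.3736 0.2957 0.0656] [-179.76   -0.31 -162.46]
13.0833 [0.3736 0.2957 0.0656] [-179.76   -0.31 -162.46]
13.1333 [0.3736 0.2957 0.0656] [-179.76   -0.31 -162.46]
w15 yaw,tilt,roll [17.68 -0.55  0.96] origin [0.3469 0.2125 0.0389] barTop [0.3757 0.2945 0.0726] cost 0.0 inl 1.0 1.0 1.0
```

View pics/m14.png

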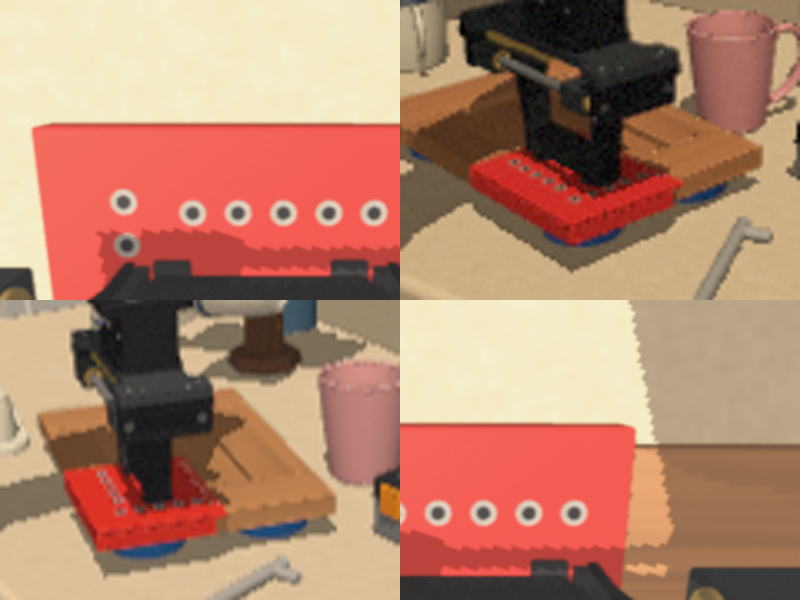

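The template sits on the near right corner. In the wrist crop its near edge overhangs the door edge by about 8 mm, which is the lip's thickness. I'll check the y contact separately, with the x load relieved.

```bash
echo '[[0.1,0,-0.05,0,0.07],[0.125,0,-0.05,0,0.07],[0.125,0,-0.05,0,0.07],[0.125,0,-0.05,0,0.07]]' > mv.in && python3 steer.py mv.in>/dev/null; python3 f.py; echo '[[0,0.05,0,0,0.07],[0,0.1,0,0,0.07],[0,0.1,0,0,0.07],[0,0.1,0,0,0.07]]' > mv.in && python3 steer.py mv.in>/dev/null; python3 f.py
```

```text
F door axes [-3.5 -2.3 -3.9] tool in corner frame mm [49.3 67.4 68. ] [-180.     0.  -162.4] 13.47
F door axes [-2.6 -0.5 -2.5] tool in corner frame mm [49.3 70.  68.1] [ 180.     0.  -162.4] 13.8
```

```bash
for i in 1 2; do echo '[[0,0.05,0,0,0.07],[0,0.075,0,0,0.07],[0,0.075,0,0,0.07]]' > mv.in && python3 steer.py mv.in>/dev/null; python3 f.py; done
```

```text
F door axes [-2.3 -1.9 -2.4] tool in corner frame mm [49.3 71.4 68.1] [ 180.     0.  -162.4] 14.05
F door axes [-2.9 -4.2 -1.9] tool in corner frame mm [49.4 71.9 68. ] [-179.9    0.  -162.4] 14.3
```

Scaled: 0.0025 m is 0.125, 0.002 m is 0.1.

```bash
echo '[[0,0,0.05,0,0.07],[0,0,0.1,0,0.07],[0,0,0.125,0,0.07],[0,0,0.125,0,0.07]]' > mv.in && python3 steer.py mv.in>/dev/null; python3 f.py; echo '[[-0.05,0,0,0,0.07],[-0.075,0.025,0,0,0.07],[-0.075,0.025,0,0,0.07],[-0.075,0.025,0,0,0.07]]' > mv.in && python3 steer.py mv.in>/dev/null; python3 f.py; python3 look.py w16 wrist; python3 pose.py w16
```

```text
F door axes [-2.8 -5.2  1.5] tool in corner frame mm [49.9 72.  66.1] [-1.799e+02  1.000e-01 -1.624e+02] 14.63
F door axes [-7.  -6.6  6.4] tool in corner frame mm [50. 72. 66.] [-1.799e+02 -1.000e-01 -1.624e+02] 14.97
15.0167 [0.372  0.3024 0.0661] [-1.7985e+02 -1.1000e-01 -1.6244e+02]
w16 yaw,tilt,roll [17.73 -1.59  3.64] origin [0.3448 0.2179 0.0384] barTop [0.3747 0.2986 0.0743] cost 0.0 inl 1.0 1.0 1.0
```

Scaled: -0.001 m is -0.05.

```bash
echo '[[0,0,-0.05,0,0.08],[0,0,-0.05,0,0.081],[0,0,-0.05,0,0.083],[0,0,-0.05,0,0.085],[0,0,-0.05,0,0.087],[0,0,-0.05,0,0.087],[0,0,-0.05,0,0.087]]' > mv.in && python3 steer.py mv.in ; python3 f.py; python3 look.py w17 wrist; python3 pose.py w17
```

```text
time_s: 15.6
tool_pos: [0.3731, 0.3053, 0.0673]
tool_rot: [179.9, 0.2, -162.4]
force: [-0.0, 1.1, 0.1]
grip_width: 0.0867
grasp_force: 0.0
F door axes [0.3 1.  0.1] tool in corner frame mm [51.9 74.5 67.3] [ 179.9    0.2 -162.4] 15.6
15.65 [0.3729 0.305  0.0672] [ 1.7992e+02  1.3000e-01 -1.6236e+02]
w17 yaw,tilt,roll [17.74  0.56  7.43] origin [0.3456 0.2174 0.033 ] barTop [0.3749 0.2952 0.0753] cost 0.0 inl 1.0 1.0 1.0
```

Scaled: 0.003 m is 0.15, 0.002 m is 0.1.

```bash
echo '[[0,0.05,0,0,0.087],[0,0.1,0,0,0.087],[0,0.15,0,0,0.087],[0,0.15,0,0,0.087],[0,0.15,0,0,0.087]]' > mv.in && python3 steer.py mv.in>/dev/null ; python3 f.py; echo '[[0,-0.1,0,0,0.087],[0,-0.25,0,0,0.087],[0,-0.275,0,0,0.087],[0,-0.275,0,0,0.087],[0,-0.275,-1.5,0,0.087],[0,-0.275,-3,0,0.087],[0,-0.275,-3,0,0.087],[0,-0.275,-3,0,0.087]]' > mv.in && python3 steer.py mv.in; python3 f.py
```

```text
F door axes [ 1.2 -4.5  3. ] tool in corner frame mm [51.3 75.2 66.8] [-179.9    0.  -162.4] 16.07
time_s: 16.73
tool_pos: [0.374, 0.3026, 0.1282]
tool_rot: [179.9, 0.2, -162.4]
force: [0.6, 0.3, 0.0]
grip_width: 0.0871
grasp_force: 0.0
F door axes [0.6 0.1 0. ] tool in corner frame mm [ 52.   71.7 128.2] [ 179.9    0.2 -162.4] 16.73
```

Scaled: 7 degrees is 1.4.

```bash
echo '[[0,0,0,1.4,0.05],[0,0,0,2.8,0.05],[0,0,0,4.2,0.05],[0,0,0,5.6,0.05],[0,0,0,7,0.05],[0,0,0,8.4,0.05],[0,0,0,9.8,0.05],[0,0,0,11.2,0.05]]' > mv.in && python3 steer.py mv.in; echo '[[0,0,0,1.4,0.05],[0,0,0,2.8,0.05],[0,0,0,4.2,0.05],[0,0,0,5.6,0.05],[0,0,1,6.8,0.05],[0,0,2,6.8,0.05],[0,0,2.9,6.8,0.05],[0,0,2.9,6.8,0.05]]' > mv.in && python3 steer.py mv.in; python3 f.py
```

```text
time_s: 17.4
tool_pos: [0.3721, 0.301, 0.125]
tool_rot: [-179.9, -0.1, 141.3]
force: [0.0, 0.1, 0.1]
grip_width: 0.051
grasp_force: 0.0
time_s: 18.07
tool_pos: [0.3698, 0.2992, 0.0641]
tool_rot: [-179.5, 0.1, 107.6]
force: [-1.4, -0.4, -0.3]
grip_width: 0.0501
grasp_force: 0.0
F door axes [-1.4  0.  -0.3] tool in corner frame mm [47.  69.6 64.1] [-1.795e+02  1.000e-01  1.076e+02] 18.07
```

Scaled: 0.014 m is 0.7, 0.012 m is 0.6.

```bash
echo '[[0,0,-0.1,0,0.05],[0,0.2,-0.1,0,0.05],[0,0.4,-0.1,0,0.05],[0,0.6,-0.1,0,0.05],[0,0.7,-0.1,0,0.05],[0,0.7,-0.1,0,0.05]]' > mv.in && python3 steer.py mv.in>/dev/null; python3 f.py; for i in 1 2 3; do echo '[[0,0.05,0,0,0.05],[0,0.075,0,0,0.05],[0,0.075,0,0,0.05]]' > mv.in && python3 steer.py mv.in>/dev/null; python3 f.py; done
```

```text
F door axes [-0.  -0.6  0.6] tool in corner frame mm [65.9 70.8 71.2] [179.9  -0.  107.6] 18.57
F door axes [-0.7  0.3 -0.8] tool in corner frame mm [66.3 70.7 70.6] [180.    0.  107.6] 18.82
F door axes [-0.   0.7 -0.4] tool in corner frame mm [67.8 70.7 70.5] [-180.     0.   107.6] 19.07
F door axes [-5.3 -0.8  4.6] tool in corner frame mm [67.9 70.7 70.3] [-179.8    0.   107.6] 19.32
```

Scaled: -0.15 m is -7.5, -0.11 m is -5.5.

```bash
echo '[[0,-0.2,0,0,0.05],[0,-0.6,0,0,0.05],[0,-1,0,0,0.05],[0,-1,0,0,0.05],[0,-1,-1.5,0,0.05],[0,-1,-3.5,0,0.05],[0,-1,-5.5,0,0.05],[0,-1,-7.5,0,0.05]]' > mv.in && python3 steer.py mv.in; echo '[[-2,1,0,0,0.05],[-4,2.5,0,0,0.05],[-6,4,0,0,0.05],[-6,4,0,0,0.05],[-6,4,0,0,0.05]]' > mv.in && python3 steer.py mv.in; python3 look.py w20 wrist; python3 look.py s20 scene; python3 look.py d20 side; python3 - <<'E'
import cv2
from h import *
W=np.load("pics/w20.npy"); c,s=np.cos(np.radians(17.6)),np.sin(np.radians(17.6))
a=cv2.imread("pics/w20.png").astype(int); m=((a[...,2]>70)&(a[...,1]<.4*a[...,2])&(a[...,0]<.45*a[...,2])).astype(np.uint8)
cs,_=cv2.findContours(m[:225],cv2.RETR_EXTERNAL,cv2.CHAIN_APPROX_NONE); k=max(cs,key=cv2.contourArea); h=cv2.convexHull(k); p=cv2.approxPolyDP(h,5,True)[:,0]
for uv in p:
    X=atz("wrist",uv,W,.045)[:2]-[.3461,.2186]; print(uv,(1e3*np.array([c*X[0]+s*X[1],-s*X[0]+c*X[1]])).round(1))
for n in("scene","side"):
    W=np.load(f"pics/{n[0] if n=='scene' else 'd'}20.npy"); f=lambda x,y,z:proj(n,[.3461+c*x-s*y,.2186+s*x+c*y,z],W)
    a=cv2.imread(f"pics/{n[0] if n=='scene' else 'd'}20.png").astype(int); m=((a[...,2]>70)&(a[...,1]<.4*a[...,2])&(a[...,0]<.45*a[...,2])).astype(np.uint8)
    cs,_=cv2.findContours(m,cv2.RETR_EXTERNAL,cv2.CHAIN_APPROX_NONE); k=max(cs,key=cv2.contourArea); print(n,cv2.approxPolyDP(cv2.convexHull(k),2,True)[:,0].tolist())
    print("pred",[np.round(f(*q),1).tolist() for q in((-.008,-.008,.026),(.09,-.008,.026),(.1,-.008,.045),(.1,.13,.045),(-.008,.13,.045),(-.008,.13,.026))])
E
```

```text
time_s: 19.98
tool_pos: [0.3713, 0.3007, 0.2223]
tool_rot: [180.0, 0.0, 107.6]
force: [0.7, 0.4, 0.2]
grip_width: 0.0503
grasp_force: 0.0
time_s: 20.4
tool_pos: [0.4883, 0.2056, 0.2203]
tool_rot: [179.9, 0.1, 107.1]
force: [-0.2, -0.3, 0.7]
grip_width: 0.0503
grasp_force: 0.0
20.45 [0.4859 0.2084 0.2202] [1.7999e+02 2.0000e-02 1.0731e+02]
20.5 [0.4844 0.2103 0.2203] [-1.7999e+02 -3.0000e-02  1.0750e+02]
20.55 [0.4836 0.2114 0.2204] [-1.7999e+02 -4.0000e-02  1.0763e+02]
[220   0] [ 98.5 121. ]
[223 131] [96.6 -4.4]
[128 132] [-7.  -4.7]
[112   0] [ -6.8 121.8]
scene [[222, 208], [219, 216], [190, 228], [160, 210], [160, 204], [195, 195]]
pred [[190.6, 228.6], [221.3, 216.0], [224.1, 208.4], [192.8, 192.9], [159.8, 204.0], [160.4, 210.4]]
side [[227, 203], [220, 210], [189, 214], [179, 191], [214, 186]]
pred [[189.2, 214.8], [224.6, 209.0], [227.9, 202.1], [214.3, 184.9], [178.5, 190.0], [179.0, 196.0]]
```

```bash
python3 -c "
from cell import env
print(env.sign_off())"
```

```text
the job is handed in; nothing more can be done
None
```

The template is seated flat on the door's taped near right corner, let go and handed in at about 20.6 s. Pushing it along each edge at about 5 N moved it no further, so both lips are flush, and both fixed cameras show it where a seated template should be, to within about 3 pixels. I pressed its lips lightly on the fittings case (about 8 N) to level it before placing it.

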